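# Pin the banknote transit case shut and hold it

## Task

Lay the loose strapped note bundle flat in the open tray of the transit case and let go of it, then swing the blue cover shut over it and push the red-knobbed locking pin from its stand fully down through the holes of both front flanges. The case has springy bumpers, so press the pin down by its knob until the cover is flush, and finish while still pressing: do not let go of the knob. Leave the mug, the calculator and the stamp where they are.

Things in the scene. Friction and masses are not known exactly. Their poses are not given: they have to be found in the camera images.
- case: grey steel tray of the case, fixed to the desk, open on top: 132 (x) x 202 (y) mm, 30 high, walls and floor 6 (inside 120 x 190, 24 deep). Origin: centre of its underside; -x points to its front (to the robot, within 0.25 rad), z up. In front a ledge 130 wide (x -66 to -106, z 18 to 30 mm) has the lower pin hole, and at y = +-45 two black 12 mm rubber bumpers, sprung, 6 mm proud
- case_hole (a point): centre of the lower pin hole (14 mm across, right through the ledge) at the ledge's top face: 86 mm in front of the case's origin, 30 mm above the desk; below the 12 mm thick ledge are 18 mm of free air to the desk
- cover (a joint): hinge of the blue cover on the tray's rear rim; rad, 0 = shut flush, 1.8 to 2.0 at the start (open, leaning back from the robot). Stiff hinge (0.22 N m friction, cover 0.2 kg): it stays where it is left and must be pushed all the way. Let go when shut, it rests on the bumpers at about 0.03; pressing it flush takes 10 to 11 N at the pin hole
- cover_hinge (a point): middle of the hinge axis (y): 66 mm behind the case's origin, 30 mm above the desk. The frame turns with the cover: -x runs from the hinge to its front edge, z out of its outer face (up when shut). The cover is 132 mm long, 202 wide, 14 high above the rim; then comes a bare steel flange 130 wide, 8 thick, 132 to 172 mm from the hinge, its underside in the plane of the axis
- cover_hole (a point): centre of the upper pin hole (13 mm across) on the outer (top) face of the cover's flange, 152 mm from the hinge; the lower hole lies right under it when the cover is shut. Same axes as cover_hinge
- pin: locking pin, 60 mm tall, 60 g, upright in its stand. Origin: centre of the shank's lower end, z up the pin. Shank 10 mm across, 30 long; then a steel collar 28 across (z 30 to 34 mm), then the red knob 22 across (z 34 to 60), the grip. The collar cannot pass the holes; fully in, it bears on the cover's flange, and with the cover flush the origin is 22 mm below case_hole
- pin_knob (a point): middle of the top face of the pin's red knob, 60 mm above the pin's origin
- stand: fixed black block 56 mm square and 34 mm high (foot plate 72 mm square) with a 13 mm hole from above in which the pin stands with its collar on the block. Origin: centre of its underside
- bundle: the loose flat bundle of banknotes with a white band: 67 mm (x) x 156 mm (y) x 25 mm (z), about 0.16 kg, lying flat on the desk to the right. Origin: centre of its underside. Grip it across x
- mug: white dotted mug, 91 mm high, bystander. Origin: centre of its underside
- calculator: desk calculator 118 x 68 x 14 mm, bystander. Origin: centre of its underside
- stamp: blue and black self-inking stamp, 88 mm high, bystander. Origin: centre of its underside
Things that resemble listed ones, but are neither listed nor needed, are in the scene too. Several things have the shape of the bundle; the one meant has the colours described above.

How it is judged:
On the way, in this order (a step that is already met when the one before it is completed fails the run):
1. the bundle lies flat in the tray, let go (x of bundle in the frame of case between -0.03 and 0.03 m and y of bundle in the frame of case between -0.02 and 0.02 m and z of bundle in the frame of case between 0 and 0.011 m and angle between bundle's own z axis and vertical below 0.1 rad and contact force between the fingers and bundle below 0.3 N), for 0.2 s.
2. the cover is shut over the bundle, down on the bumpers (x of bundle in the frame of case between -0.03 and 0.03 m and y of bundle in the frame of case between -0.02 and 0.02 m and z of bundle in the frame of case between 0 and 0.011 m and angle between bundle's own z axis and vertical below 0.1 rad and value of joint cover below 0.07 rad), for 0.2 s.
3. the pin is through both holes (horizontal distance between pin and case_hole below 0.005 m and angle between the z axis of pin and the z axis of case, either way round below 0.15 rad and value of joint cover below 0.07 rad and z of pin in the frame of case_hole below -0.013 m), for 0.2 s.
At the end, for the whole second after the job is handed in: Bundle flat on the tray floor in the shut case; pin upright through both holes (5 mm, 0.15 rad), collar on the flange (tip 18.5 mm or more below the ledge top); cover flush (joint below 0.012 rad); robot still pressing on the pin (over 3 N), all through the last second (x of bundle in the frame of case between -0.03 and 0.03 m and y of bundle in the frame of case between -0.02 and 0.02 m and z of bundle in the frame of case between 0 and 0.011 m and angle between bundle's own z axis and vertical below 0.1 rad and horizontal distance between pin and case_hole below 0.005 m and angle between the z axis of pin and the z axis of case, either way round below 0.15 rad and z of pin in the frame of case_hole below -0.0185 m and value of joint cover below 0.012 rad and contact force between any of the fingers, the arm and pin above 3 N); the arm keeps its last pose, push and grip.
It fails at once if the mug is pushed away or knocked over (distance of mug from where it was at the start of the episode above 0.02 m or angle between mug's own z axis and vertical above 0.4 rad).
It fails at once if the calculator is pushed away or knocked over (distance of calculator from where it was at the start of the episode above 0.02 m or angle between calculator's own z axis and vertical above 0.4 rad).
It fails at once if the stamp is pushed away or knocked over (distance of stamp from where it was at the start of the episode above 0.02 m or angle between stamp's own z axis and vertical above 0.4 rad).
It also fails if it takes over 70 s, if anything falls off the work surface, if the arm or the gripper's body presses on something with over 40 N, if the wrist force passes 120 N, or if a joint passes its speed limit or range.

## Robot

A 6-joint arm with a two-finger parallel gripper is mounted at the origin on the work surface; the furniture and walls round the work are solid. World frame = base frame: x ahead of the robot, y to its left, z up, the work surface at z = 0. Lengths are in m, angles in rad, forces in N, time in s.
With the tool pointing down it reaches from about 0.425 to 0.95 m from the base axis. Payload 14.7 kg.
Tool frame: the origin (TCP) lies on the centre line of the jaws, within the pads' length; the fingertips stand 22 mm ahead of it and the grasp point (between the pads) lies 3 mm ahead of it (env.nose_length is the distance from the TCP to the fingertips, in m); z points along the fingers, y is the direction in which the jaws open and shut (so a half turn about z gives the same grasp; the last joint's range is limited). The gripper opens to 85 mm and grips with 20 to 120 N. Pads are 22 mm wide; open, the fingers measure 114 mm over their backs; the gripper's body (76 mm by 85 mm) begins 54 mm behind the grasp point. The pads swing forward as they close: fully open they stand 13 mm farther back than shut.
Start: joints at [1.299, 0.48, 1.596, -0, 1.065, -0.047], TCP at [0.145, 0.634, 0.253] pointing down, gripper open.
Joint ranges: [-2.75, 2.75], [-0.82, 2.05], [0.23, 2.67], [-1.56, 4.7], [0.09, 2.69], [-2.92, 2.92]. Speed limits (rad/s): [1.89, 1.89, 2.39, 3.01, 3.01, 3.01].

## Interface

Orientations are given as [roll, pitch, yaw] about the fixed x, y, z axes, in that order (R = Rz(yaw) Ry(pitch) Rx(roll)).
In Python, from plant import env, kinematics, readout, optics gives the robot as it stands. Calls block until the motion is done:
- env.move_ptp(position, orientation): joint-space move of the TCP to a pose.
- env.move_linear(position, orientation=None, max_speed=0.15): straight line of the TCP; orientation=None keeps the orientation; max_speed is the mean speed in m/s.
- env.goto_joints(angles): joint-space move.
- env.move_gripper(opening): finger opening in m; the grip force is fixed at half the most; returns when the fingers have stopped.
- env.pause(seconds).
- kinematics.inverse_kinematics(position, orientation): joint angles nearest the present ones, or None.
- readout.sense(): the state.
- optics.read_camera(name): name is "side" or "top" or "wrist"; returns the picture (480x640x3 uint8, red, green, blue); there is no depth.
- optics.get_calibration(name): a dict with "fovy" (degrees; the focal length in pixels is half the picture's height over the tangent of half this angle, whatever the lens; pixels are square), "cx", "cy" (the principal point, pixels), "world_to_cam" (4x4, takes a point from world to camera coordinates). Camera axes: x right, y down, z forward; pixel columns grow to the right and rows downward; lengths in m; the calibration is good to about 2 mm. A picture is of the moment at which its call begins: read the wrist's pose just before it. get_calibration takes no time and is no camera call; for the wrist camera it gives the pose at the moment of the call.
A pose or a line that the arm cannot do raises env.Unreachable and nothing moves.
- env.hand_in(): hands the job in, once; it reports no verdict.
The state is a dict: "time": time; "q": joint angles; "dq": joint speeds; "joint_efforts": joint torques, N m; "ee_pos": TCP position; "tcp_rot": TCP orientation; "contact_force": force on the tool from outside, world axes, zero at the start; "ft_torque": the same for the moment, N m; "finger_gap": finger opening in m.
Only numpy, scipy, OpenCV 4.12 (cv2) and the standard library are available. Lean on these libraries where they do the work, as an engineer would, in place of code of your own. Each camera call takes 0.05 s, during which the arm holds its last target. There are 200 camera calls.

## Working session

There is one attempt and no reset: what is moved stays moved. The work goes in short steps, each a Python script; the robot and the scene stay as the last script left them, time stands still between calls to the robot, and variables do not carry over. Pictures are saved under pics/ and viewed, about 8 in all and at most 12, crops included, and the job is handed in when it is done.

```bash
mkdir -p pics; ls; python3 - <<'E'
from plant import env,kinematics,readout,optics
import cv2,numpy as np
for n in ["side","top","wrist"]:
    im=optics.read_camera(n); cv2.imwrite(f"pics/{n}0.png",im[:,:,::-1])
    c=optics.get_calibration(n); print(n,c["fovy"],c["cx"],c["cy"],{k:v for k,v in c.items() if k not in("fovy","cx","cy","world_to_cam")}); print(np.round(c["world_to_cam"],3).tolist())
s=readout.sense();print(s)
E
```

```text
pics
side 53.125891305233644 324.7475330306694 237.33327625542736 {}
[[-0.932, -0.363, -0.001, 0.453], [-0.227, 0.586, -0.778, 0.171], [0.283, -0.725, -0.628, 0.818], [0.0, 0.0, 0.0, 1.0]]
top 42.18868984323237 317.7361982893136 233.1216712565044 {}
[[0.024, -0.999, 0.023, -0.044], [-0.99, -0.027, -0.136, 0.485], [0.136, -0.019, -0.99, 1.224], [0.0, 0.0, 0.0, 1.0]]
wrist 70.53989509961964 326.6089492953136 239.259559839152 {}
[[0.223, 0.975, -0.001, -0.65], [0.935, -0.213, 0.285, -0.036], [0.278, -0.064, -0.959, 0.379], [0.0, 0.0, 0.0, 1.0]]
{'time': 0.15, 'q': array([ 1.29943785e+00,  4.80722053e-01,  1.59669810e+00, -1.62068604e-05,
        1.06511611e+00, -4.66457443e-02]), 'dq': array([-0.0002692 , -0.00107109, -0.00222704, -0.00058204, -0.00088816,
       -0.00039416]), 'joint_efforts': array([ 7.17282564e-04, -9.51150155e+01, -4.30458426e+01, -1.20948953e-04,
        8.14713741e-03,  7.20510866e-05]), 'ee_pos': array([0.14477492, 0.63338316, 0.25280914]), 'tcp_rot': array([-3.14064941e+00, -2.98437731e-05,  2.91688777e+00]), 'contact_force': array([ 0.47254607, -0.26918451, -0.40787735]), 'ft_torque': array([-0.05808275,  0.02587412, -0.00215635]), 'finger_gap': 0.08576561022486925}
```

View pics/top0.png

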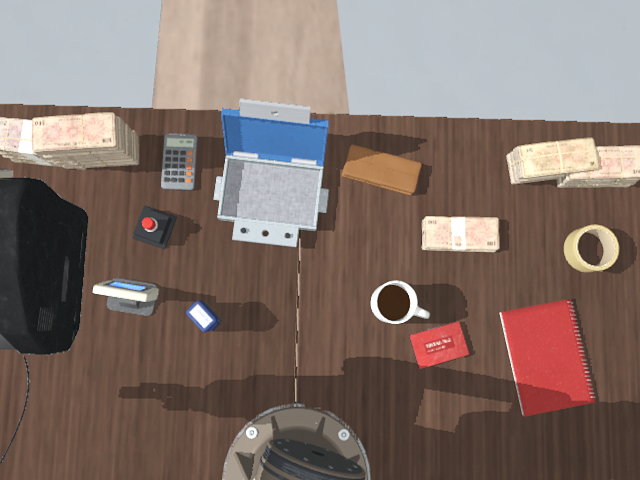

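View pics/side0.png

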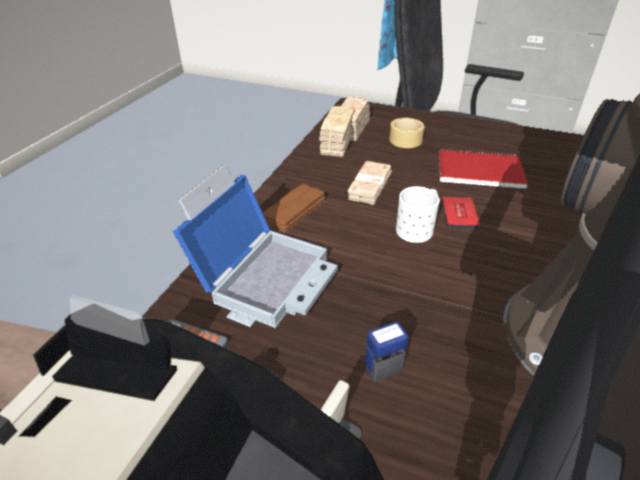

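The pictures show these positions.

**Top view:**
- Case: tray about (270,195), ledge holes about (243,231), (265,233) and (289,236).
- Mug: (395,300).
- Calculator: (180,160).
- Stamp: (202,315).

**Bundle candidates:**
- Pile at upper left: (80,140).
- Pile at upper right: (555,160).
- Brown wallet-like block: (382,170).
- Red note box: (440,345).
- Flat cream bundle with a white band: (460,233). I choose this one.

**Pin candidates:** the only red knob on a black block is at (150,225).

**Side view:** a tall note counter stands close on the left, so I will raise the arm before swinging it.

```bash
cat > h.py <<'E'
from plant import env,kinematics,readout,optics
import cv2,numpy as np
def ray(cal,u,v):
    f=240/np.tan(np.radians(cal["fovy"])/2); W=cal["world_to_cam"]; R,t=W[:3,:3],W[:3,3]
    d=R.T@np.array([(u-cal["cx"])/f,(v-cal["cy"])/f,1]); return -R.T@t,d
def onz(cal,uv,z):
    o,d=ray(cal,*uv); return o+d*(z-o[2])/d[2]
def proj(cal,p):
    f=240/np.tan(np.radians(cal["fovy"])/2); c=cal["world_to_cam"]@np.append(p,1)
    return c[0]/c[2]*f+cal["cx"],c[1]/c[2]*f+cal["cy"]
def shot(n,name):
    cal=optics.get_calibration(n); im=optics.read_camera(n); cv2.imwrite(f"pics/{name}.png",im[:,:,::-1]); return cal,im
def blobs(mask,amin=20):
    n,l,s,c=cv2.connectedComponentsWithStats(mask.astype(np.uint8),8)
    return [(s[i],c[i],(l==i)) for i in range(1,n) if s[i,4]>=amin]
E
python3 - <<'E'
from h import *
cal=optics.get_calibration("top"); im=cv2.imread("pics/top0.png")[:,:,::-1].astype(int)
# bundle
r,g,b=im[...,0],im[...,1],im[...,2]
m=(r>150)&(g>130); m[:,:410]=0;m[:,515:]=0;m[:205]=0;m[265:]=0
for s,c,l in blobs(m,300):
    P=np.array([onz(cal,(u,v),.025)[:2] for v,u in np.argwhere(l)],np.float32)
    print("bundle",s,cv2.minAreaRect(P*1000), cv2.boxPoints(cv2.minAreaRect(P*1000)).round(1).tolist())
m=(r>130)&(g<70)&(b<80); m[:,:130]=0;m[:,180:]=0;m[:200]=0;m[250:]=0
for s,c,l in blobs(m): print("knob",s,c,onz(cal,c,.064))
gray=im.sum(2)/3; m=(gray<90); m[:,:236]=0;m[:,296:]=0;m[:225]=0;m[241:]=0
for s,c,l in blobs(m,5): print("hole",s,c,onz(cal,c,.036),onz(cal,c,.03))
A=cv2.imread("pics/top0.png")
cv2.imwrite("pics/crop1.png",np.hstack([cv2.resize(A[90:260,120:340],None,fx=2.2,fy=2.2,interpolation=2),cv2.resize(A[190:360,380:520],None,fx=2.2,fy=2.2,interpolation=2)]))
E
```

```text
bundle [ 421  216   78   36 2651] ((494.4029235839844, -321.45709228515625), (71.61624145507812, 159.26406860351562), 0.5018288493156433) [[457.8999938964844, -242.10000610351562], [459.29998779296875, -401.3999938964844], [530.9000244140625, -400.79998779296875], [529.5, -241.5]]
knob [147 219   8  10  31] [151.87096774 224.61290323] [0.48986417 0.29566924 0.064     ]
hole [241 228   5   5  17] [243.11764706 230.        ] [0.48803391 0.11944206 0.036     ] [0.48887125 0.12005142 0.03      ]
hole [263 231   5   5  21] [265. 233.] [0.48315205 0.07526532 0.036     ] [0.48396582 0.07566143 0.03      ]
hole [286 233   4   5  16] [287.375 235.   ] [0.48032658 0.03014798 0.036     ] [0.48112671 0.03032631 0.03      ]
```

View pics/crop1.png

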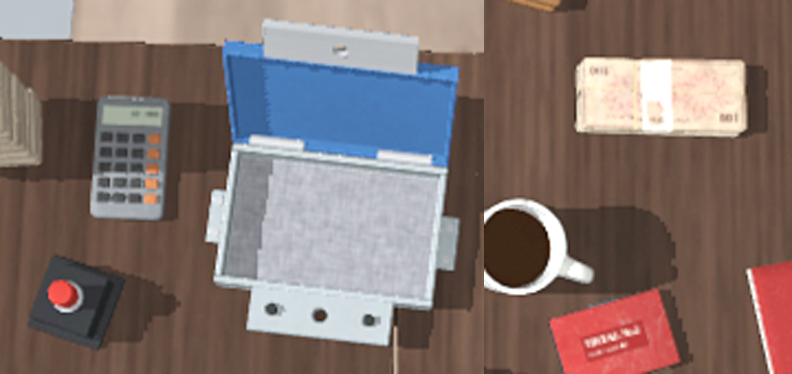

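Crop: the white-banded bundle (around (460,233) in the top view), the red knob on its black stand (152,225) and the ledge hole (265,233) are confirmed. Now I raise the arm and look at the bundle with the wrist camera.

```bash
python3 - <<'E'
from h import *
print(env.nose_length)
P=np.pi
s=readout.sense()
env.move_linear([.145,.633,.45],max_speed=.3)
env.move_ptp([.497,-.3215,.40],[P,0,P/2])
env.move_ptp([.497,-.3215,.22],[P,0,P/2])
env.pause(.3)
cal,im=shot("wrist","w_b")
s=readout.sense(); print(s["time"],s["ee_pos"],s["tcp_rot"],s["contact_force"])
im=im.astype(int);r,g,b=im[...,0],im[...,1],im[...,2]
m=(r>150)&(g>130)
for st,c,l in blobs(m,3000):
    Q=np.array([onz(cal,(u,v),.025)[:2] for v,u in np.argwhere(l)],np.float32)*1000
    print(st,cv2.minAreaRect(Q))
E
```

```text
0.022
5.6 [ 0.4973783  -0.32173621  0.22090519] [3.14036879e+00 8.28080535e-04 1.57078938e+00] [0.11365761 0.52859442 0.19726987]
[  37    0  169  140 4310] ((317.47003173828125, -171.601318359375), (124.75394439697266, 111.31704711914062), 37.670448303222656)
[  539     0   101   412 23624] ((750.135986328125, -356.45050048828125), (106.12579345703125, 425.1812438964844), 14.810595512390137)
[  288   135    73   158 10842] ((495.3258056640625, -322.254150390625), (67.45333862304688, 153.17840576171875), 0.06988943368196487)
```

View pics/w_b.png

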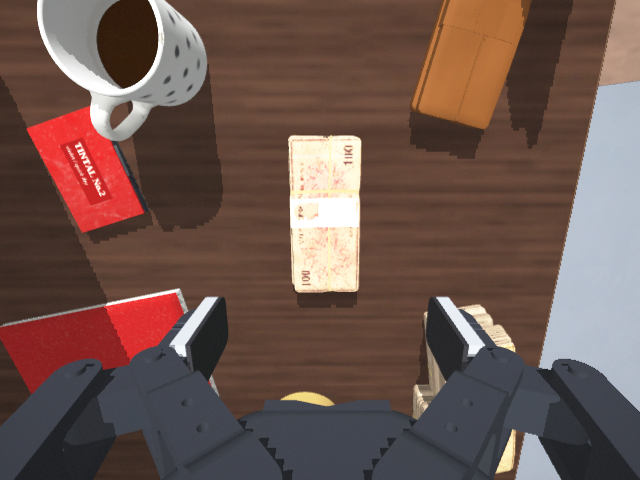

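The wrist view shows the bundle at (325,213), square between the open jaws (centre line about u=328). The mug at (150,50) is well clear, so I grip and place.

```bash
python3 - <<'E'
from h import *
P=np.pi; O=[P,0,P/2]; O2=[P,0,P/2-.086]
env.move_linear([.4955,-.322,.06],O,max_speed=.2)
env.move_linear([.4955,-.322,.026],O,max_speed=.06)
s=readout.sense();print(s["contact_force"])
env.move_gripper(0.05)
s=readout.sense();print("gap",s["finger_gap"],s["contact_force"],s["ee_pos"])
env.move_linear([.4955,-.322,.16],O,max_speed=.2)
s=readout.sense();print("gap",s["finger_gap"],s["contact_force"])
env.move_ptp([.5697,.0683,.16],O2)
cal,im=shot("wrist","w_p")
shot("top","t_p")
s=readout.sense();print(s["time"],s["ee_pos"],s["tcp_rot"])
E
```

```text
[ 0.28057608 -0.94807941  0.6825524 ]
gap 0.06502340933060573 [-1.85968851  1.62514036  7.75510282] [ 0.49579089 -0.32216432  0.02674164]
gap 0.06497243765591698 [-0.2066679  -0.2242931  -1.72558385]
10.0 [0.569857   0.06722376 0.15991677] [-3.14153462e+00  1.07731662e-04  1.48349774e+00]
```

View pics/w_p.png

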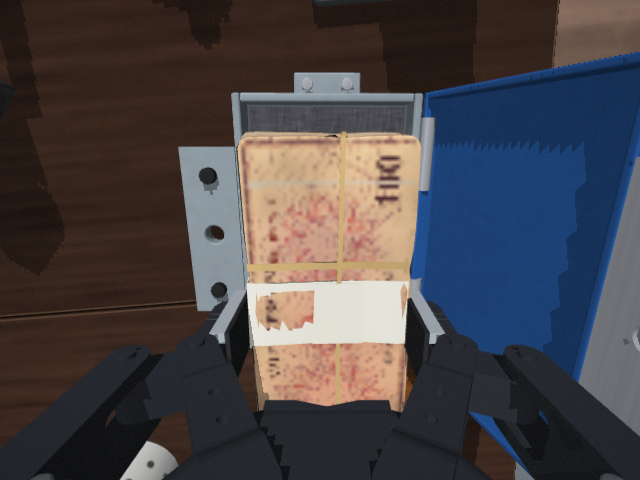

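The bundle is held square above the tray, and the ledge holes are at (208,176), (214,233) and (219,290). I compute the case pose from this view, then place.

```bash
cat >> h.py <<'E'
def holes(cal,im,box):
    u0,u1,v0,v1=box; g=im.astype(int).sum(2)/3; m=np.zeros(g.shape,bool); m[v0:v1,u0:u1]=g[v0:v1,u0:u1]<90
    return [(s,c) for s,c,l in blobs(m,25)]
E
python3 - <<'E'
from h import *
P=np.pi; O2=[P,0,P/2-.086]
cal=optics.get_calibration("wrist")
im=cv2.imread("pics/w_p.png")[:,:,::-1]
for s,c in holes(cal,im,(188,232,160,300)): print(s,c,onz(cal,c,.036).round(4),onz(cal,c,.03).round(4))
E
```

```text
[199 167  18  18 250] [207.628 175.652] [0.4891 0.1225 0.036 ] [0.487  0.1221 0.03  ]
[206 225  18  15 210] [214.48571429 232.29047619] [0.4864 0.0808 0.036 ] [0.4842 0.0794 0.03  ]
[188 235   8  65 286] [190.26923077 276.46153846] [0.4612 0.0473 0.036 ] [0.4584 0.045  0.03  ]
[211 282  16  17 208] [218.66346154 289.83653846] [0.4812 0.0342 0.036 ] [0.4788 0.0316 0.03  ]
```

```bash
python3 - <<'E'
from h import *
P=np.pi; O2=[P,0,P/2-.088]
env.move_linear([.570,.070,.07],O2,max_speed=.15)
env.move_linear([.570,.070,.0345],O2,max_speed=.04)
s=readout.sense();print(s["contact_force"],s["ee_pos"])
env.move_gripper(0.077); env.pause(.3)
s=readout.sense();print(s["contact_force"],s["finger_gap"])
env.move_linear([.570,.070,.20],O2,max_speed=.15)
env.move_gripper(0.0)
env.move_linear([.50,.070,.27],O2,max_speed=.3)
env.pause(.2)
shot("wrist","w_q"); cal,im=shot("top","t_q")
s=readout.sense();print(s["time"],s["ee_pos"],s["contact_force"])
w=cv2.imread("pics/w_q.png");t=cv2.imread("pics/t_q.png")
cv2.imwrite("pics/q.png",np.hstack([cv2.resize(w,(400,300)),cv2.resize(t[90:270,150:390],(400,300))]))
E
```

```text
[-0.68334175  0.44212423 -0.70915603] [0.57012541 0.07000797 0.03466052]
[-0.29260381  0.21902676  0.21845711] 0.0770333507592038
15.1083 [0.50011212 0.06994537 0.26915846] [-0.29185625 -0.60419884 -0.56392729]
```

View pics/q.png

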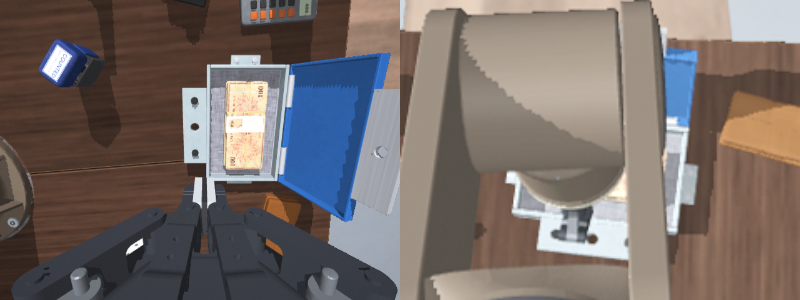

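The bundle lies flat and centred in the tray at about (245,125) in the left half; the cover is open with its edge near (385,150). Next I swing it shut along an arc from behind.

```bash
cat > close.py <<'E'
from h import *
P=np.pi; yaw=-.088; O=[P,0,P+yaw]
ex=np.array([np.cos(yaw),np.sin(yaw)]); ey=np.array([-ex[1],ex[0]])
H=np.array([.4845,.077])+.152*ex
def pose(th,off=-.035):
    c,s=np.cos(th),np.sin(th)
    xf=(-.172*c+.008*s) if th>P/2 else (-.160*c+.008*s)
    z=.03+.160*s+(.008*c if th<P/2 else 0)
    return np.append(H+(xf+.011)*ex+off*ey, z+.022)
p0=pose(2.15)
env.move_ptp([*p0[:2],.33],O)
env.move_linear(p0,O,max_speed=.15)
print(readout.sense()["contact_force"])
for th in list(np.arange(2.0,.15,-.15))+[.1,.05,.02,.0]:
    env.move_linear(pose(th),O,max_speed=.12)
    s=readout.sense(); print(round(th,2),s["contact_force"].round(1),s["ee_pos"].round(4))
    if np.linalg.norm(s["contact_force"])>25: break
p=s["ee_pos"]
env.move_linear([*p[:2],.12],O,max_speed=.15)
env.move_linear([.43,.12,.25],O,max_speed=.3)
env.pause(.2)
cal,im=shot("wrist","w_c"); shot("side","s_c")
print(readout.sense()["time"])
w=cv2.imread("pics/w_c.png");t=cv2.imread("pics/s_c.png")
cv2.imwrite("pics/c.png",np.hstack([cv2.resize(w,(400,300)),cv2.resize(t[150:390,100:420],(400,300))]))
E
python3 close.py
```

```text
[-0.31458393 -0.98949088  0.24433403]
2.0 [ 0.8 -0.9  0.6] [0.7229 0.0209 0.1988]
1.85 [-0.2  0.3 -0.5] [0.6991 0.023  0.2061]
1.7 [1.  0.1 0.4] [0.6743 0.0252 0.2107]
1.55 [0.5 0.2 0.9] [0.649  0.0274 0.2121]
1.4 [ 1.4 -0.4  0.4] [0.6251 0.0295 0.2111]
1.25 [0.9 0.2 0.3] [0.6017 0.0315 0.2065]
1.1 [ 0.3 -0.2  0.3] [0.5792 0.0335 0.1984]
0.95 [ 0.8 -0.7 -0.7] [0.5582 0.0354 0.187 ]
0.8 [-0.2  1.2  1. ] [0.539  0.0371 0.1726]
0.65 [-0.7  0.1 -0.3] [0.5223 0.0386 0.1555]
0.5 [0.5 0.7 0.1] [0.5082 0.0398 0.136 ]
0.35 [ 0.2 -0.1  1. ] [0.4972 0.0407 0.1147]
0.2 [-0.6  0.2 -0.6] [0.4895 0.0415 0.0919]
0.1 [ 0.1 -0.2  0.3] [0.4861 0.0417 0.0762]
0.05 [-0.9 -0.4 -0.4] [0.4851 0.0418 0.0682]
0.02 [ 1.7 -0.   2.7] [0.485  0.0419 0.0633]
0.0 [ 0.1 -0.3  6.8] [0.4848 0.0419 0.0602]
24.9083
```

View pics/c.png

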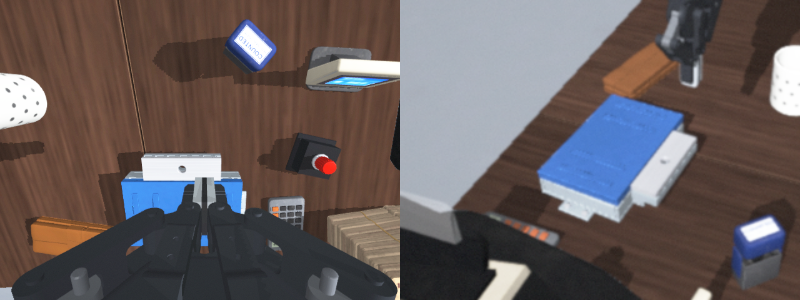

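The wrist view shows the cover shut, its flange hole at about (182,169) in the left half and the pin knob at (325,165). Now I measure the knob from directly above with the wrist camera. I will measure the hole from the same relative pose so that calibration errors cancel.

```bash
python3 - <<'E'
from h import *
P=np.pi
O=[P,0,P/2]
env.move_gripper(.06)
env.move_ptp([.490,.296,.064+.17],O); env.pause(.3)
cal,im=shot("wrist","w_k"); s=readout.sense(); print(s["time"],s["ee_pos"])
i=im.astype(int); m=(i[...,0]>110)&(i[...,1]<75)&(i[...,2]<75)
for st,c,l in blobs(m,200): print("red",st,c,onz(cal,c,.064))
env.move_ptp([.4845,.077,.0426+.17],O); env.pause(.3)
cal,im2=shot("wrist","w_h"); s=readout.sense(); print(s["time"],s["ee_pos"]); print(proj(cal,[.4845,.077,.0426]))
np.save("cal_h.npy",cal["world_to_cam"])
a=cv2.imread("pics/w_k.png");b=cv2.imread("pics/w_h.png")
cv2.imwrite("pics/kh.png",np.hstack([cv2.resize(x[130:290,220:420],(400,320)) for x in (a,b)]))
E
```

```text
27.475 [0.49004214 0.29585778 0.23405103]
red [318 195  27  30 569] [330.56942004 209.91739895] [0.49293232 0.30968215 0.064     ]
28.7083 [0.48459058 0.07767982 0.21257603]
(np.float64(327.0886676266763), np.float64(226.3384208177543))
```

View pics/kh.png

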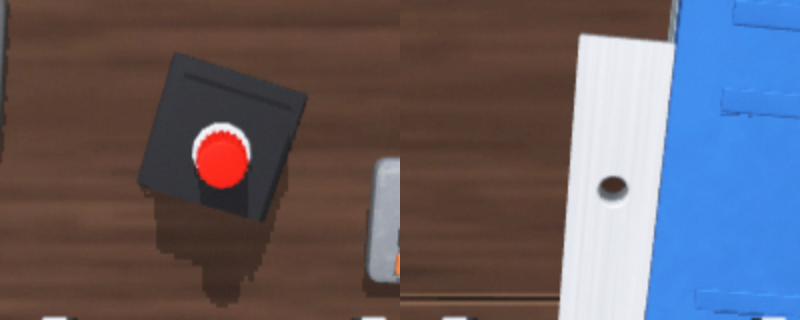

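The knob's top disc is centred at about (331,212) and the hole at about (326.5,224), both from matching tool heights. I grasp the knob at the wrist-measured place and check how it sits in the jaws.

```bash
python3 - <<'E'
from h import *
P=np.pi; O=[P,0,P/2]
cal=optics.get_calibration("wrist")
im=cv2.imread("pics/w_h.png")[:,:,::-1].astype(int); g=im.sum(2)/3
# hole rim: non-bright pixels inside the flange
m=np.zeros(g.shape,bool); m[212:236,312:342]=g[212:236,312:342]<170
for st,c,l in blobs(m,20): print("hole",st,c,onz(cal,c,.0426))
env.move_ptp([.493,.308,.20],O)
k,im=shot("wrist","w_k2"); i=im.astype(int); m=(i[...,0]>110)&(i[...,1]<75)&(i[...,2]<75)
for st,c,l in blobs(m,200):
    v=st[1]+st[3]-.5-st[2]/2*.96; u=st[0]+st[2]/2-.5; print("knob",st,(u,v),onz(k,(u,v),.064)); kn=onz(k,(u,v),.064)
x,y=kn[:2]; print(np.abs(kn[:2]-[.493,.308]).max())
if np.abs(kn[:2]-[.493,.308]).max()<.006:
    env.move_linear([x,y,.11],O,max_speed=.15)
    env.move_linear([x,y,.063],O,max_speed=.05)
    print(readout.sense()["contact_force"])
    env.move_gripper(.01); s=readout.sense(); print(s["finger_gap"],s["contact_force"])
    env.move_linear([x,y,.18],O,max_speed=.1); env.pause(.2)
    shot("wrist","w_g"); shot("side","s_g"); s=readout.sense(); print(s["time"],s["finger_gap"],s["contact_force"],s["ee_pos"])
    a=cv2.imread("pics/w_g.png");b=cv2.imread("pics/s_g.png")
    cv2.imwrite("pics/g.png",np.hstack([cv2.resize(a[180:420,170:490],(400,300)),cv2.resize(b,(400,300))]))
E
```

```text
hole [319 218  15  12 149] [326.00671141 223.73825503] [0.48347889 0.07919173 0.0426    ]
knob [313 215  30  33 739] (np.float64(327.5), np.float64(233.1)) [0.49302417 0.30940175 0.064     ]
0.0014017501954020073
[-0.39274481  0.46531883  0.48911664]
0.020215636425223095 [-1.10721609  0.34346174  4.86538148]
33.5833 0.019928099507198413 [ 0.17321897  0.19123602 -0.73367426] [0.492892   0.30934609 0.1796841 ]
```

View pics/g.png

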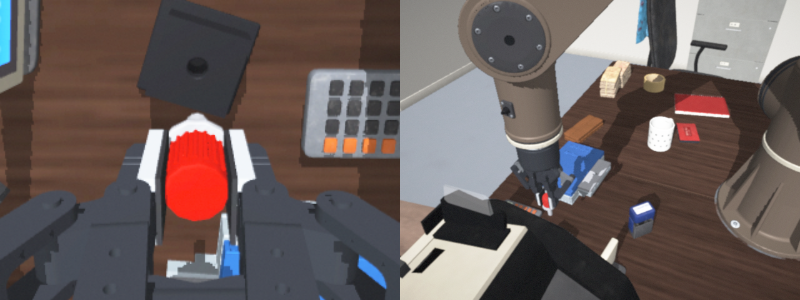

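The pin is held upright in the jaws: knob disc at about (327,331) in the full wrist picture, the empty stand hole behind it. One closer look at the hole, with its rim measured, and then I insert.

```bash
python3 - <<'E'
from h import *
P=np.pi; O=[P,0,P/2]
k=optics.get_calibration("wrist"); s=readout.sense()
im=cv2.imread("pics/w_g.png")[:,:,::-1].astype(int); m=(im[...,0]>110)&(im[...,1]<75)&(im[...,2]<75); m[:180]=0;m[400:]=0
for st,c,l in blobs(m,500):
    u=st[0]+st[2]/2-.5; v=st[1]+st[3]-.5
    e=onz(k,(u,v),s["ee_pos"][2]+.001); print("knob",st,"front edge minus tcp",e-s["ee_pos"], "sides",onz(k,(st[0],v-25),s["ee_pos"][2]+.001)-s["ee_pos"],onz(k,(st[0]+st[2],v-25),s["ee_pos"][2]+.001)-s["ee_pos"])
env.move_linear([.4835,.20,.20],O,max_speed=.25)
env.move_ptp([.4835,.045,.15],O); env.pause(.3)
k,im=shot("wrist","w_h2"); s=readout.sense(); print(s["time"],s["ee_pos"],s["tcp_rot"])
p=np.array(proj(k,[.4835,.078,.0426])); print(p)
u,v=p.astype(int); c=cv2.imread("pics/w_h2.png")[v-40:v+40,u-50:u+50]
cv2.imwrite("pics/h2.png",cv2.resize(c,(800,640)[:2] if 0 else (750,600),interpolation=cv2.INTER_NEAREST)); print(u-50,v-40)
E
```

```text
knob [ 302  284   51   73 3060] front edge minus tcp [-0.00019954 -0.01180124  0.001     ] sides [-0.01018279 -0.00020376  0.001     ] [ 0.01016886 -0.00018164  0.001     ]
35.225 [0.48367176 0.04567987 0.15018077] [ 3.14115947e+00 -2.46240589e-05  1.57199052e+00]
[326.98872224 202.08438328]
276 162
```

View pics/h2.png

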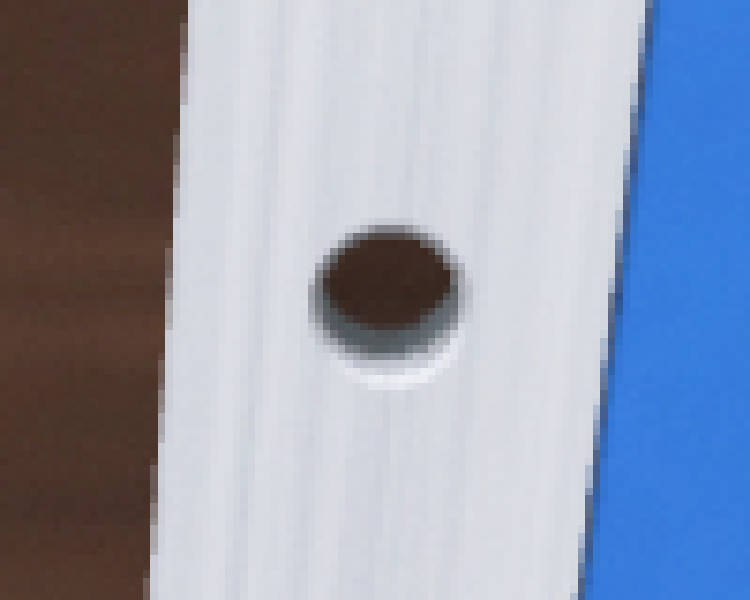

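The rim spans crop (310–470, 222–390), so its centre is at about pixel (327.5,202.3). That gives a hole at (0.484,0.078), which agrees with the earlier view. I insert with force monitoring.

```bash
cat > ins.py <<'E'
from h import *
P=np.pi; O=[P,0,P/2]; x,y=.4839,.0789
env.move_linear([x,y,.125],O,max_speed=.1)
env.move_linear([x,y,.107],O,max_speed=.05); env.pause(.2)
f0=readout.sense()["contact_force"]; print("f0",f0.round(2))
z=.107
while z>.058:
    z-=.002 if z>.075 else .001
    env.move_linear([x,y,z],O,max_speed=.03)
    s=readout.sense(); f=s["contact_force"]; print(round(z,4),s["ee_pos"].round(4),f.round(1),round(s["time"],1))
    if z>.077 and (f[2]>6 or np.hypot(*f[:2])>8): print("BLOCKED"); break
    if f[2]>20: break
E
python3 ins.py
```

```text
f0 [ 0.01 -0.03 -0.51]
0.105 [0.4839 0.0789 0.105 ] [-0.7 -0.  -0.8] 36.8
0.103 [0.4838 0.0789 0.1029] [-0.1 -0.4 -0.3] 37.0
0.101 [0.4838 0.0789 0.1009] [ 0.3  0.1 -0.6] 37.3
0.099 [0.4838 0.0789 0.0989] [ 1.3  1.2 -0.6] 37.5
0.097 [0.4838 0.0789 0.0969] [ 1.   0.7 -0.9] 37.8
0.095 [0.4838 0.0789 0.0949] [-0.2 -0.3 -0.8] 38.0
0.093 [0.4838 0.0789 0.0929] [0.1 0.2 0. ] 38.3
0.091 [0.4838 0.0789 0.0909] [ 0.3 -0.9  0. ] 38.5
0.089 [0.4838 0.0789 0.0889] [-0.2 -0.6 -0.4] 38.8
0.087 [0.4838 0.0789 0.0869] [ 0.   0.1 -1.2] 39.0
0.085 [0.4838 0.0789 0.0849] [ 0.3 -0.2 -0.5] 39.3
0.083 [0.4838 0.0789 0.0829] [-0.4 -0.1 -0.4] 39.5
0.081 [0.4838 0.0789 0.0809] [-0.  -0.7 -1.5] 39.8
0.079 [0.4838 0.0789 0.0789] [ 0.7  0.7 -0.2] 40.0
0.077 [0.4838 0.0789 0.0769] [-0.2 -0.1 -0.2] 40.3
0.075 [0.4839 0.0789 0.0749] [ 0.9 -0.3 -1.3] 40.5
0.074 [0.4839 0.0789 0.074 ] [0.2 0.3 0.6] 40.8
0.073 [0.4839 0.0789 0.0729] [ 1.4  0.4 -1.4] 41.0
0.072 [0.4839 0.0789 0.0719] [ 0.1 -0.7  0.1] 41.3
0.071 [0.4839 0.0789 0.071 ] [ 0.1  0.1 -0.3] 41.5
0.07 [0.4839 0.0789 0.07  ] [ 0.  -0.2  1.4] 41.8
0.069 [0.4838 0.0789 0.069 ] [-1.4 -0.   2.9] 42.0
0.068 [0.4838 0.0789 0.068 ] [-1.4 -0.3  4.2] 42.3
0.067 [0.4837 0.0789 0.067 ] [-2.9  1.3  4.9] 42.5
0.066 [0.4837 0.0789 0.0663] [-3.9  0.8 14. ] 42.8
0.065 [0.4837 0.0789 0.0659] [-7.9  0.6 31.7] 43.0
```

The pin went through without catching; the collar met the flange at z≈0.070 and there was a stiff stop at 0.066. I ease the push slightly and check.

```bash
python3 - <<'E'
from h import *
env.move_linear([.4839,.0789,.0653],[np.pi,0,np.pi/2],max_speed=.03); env.pause(.8)
for _ in range(3):
    s=readout.sense(); print(s["time"],s["ee_pos"].round(4),s["contact_force"].round(1),s["finger_gap"]); env.pause(.2)
shot("wrist","w_f"); shot("side","s_f")
a=cv2.imread("pics/w_f.png");b=cv2.imread("pics/s_f.png")
cv2.imwrite("pics/f.png",np.hstack([cv2.resize(a[180:420,170:490],(400,300)),cv2.resize(b[180:360,180:420],(400,300))]))
E
```

```text
44.0583 [0.4837 0.0789 0.0661] [-6.8 -0.1 27.2] 0.02029737895647853
44.2583 [0.4837 0.0789 0.0661] [-6.  -0.6 26.4] 0.02024134608787277
44.4583 [0.4838 0.0789 0.0661] [-6.4  0.2 27.2] 0.02005445612601267
```

View pics/f.png

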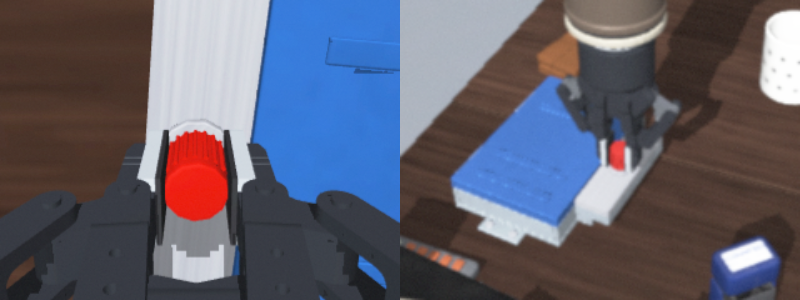

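The knob sits in the jaws where it did before, with the collar on the flange, the cover flush in the side view and a steady 27 N push. I hand the job in.

```bash
python3 -c "
from plant import env,readout
env.hand_in(); s=readout.sense(); print(s['time'],s['ee_pos'],s['contact_force'])"
```

```text
the job is handed in; nothing more can be done
the job is handed in; nothing more can be done
```

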